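Fit the hitch-pin clip on the panel stand

ROBOT

A 6-joint arm with a two-finger parallel gripper is mounted at the origin on the work surface. World frame = base frame: x ahead of the robot, y to its left, z up, the work surface at z = 0. Lengths are in m, angles in rad, forces in N, time in s.
With the tool pointing down it reaches from about 0.375 to 0.825 m from the base axis. Payload 5.5 kg.
Tool frame: the origin (TCP) lies at the very end of the fingers, on their centre line; the grasp point (between the pads) lies 19 mm behind it (r.pinch_z is the distance from the TCP to the grasp point, in m); z points along the fingers, x is the direction in which the jaws open and shut, and the axes are right-handed (so a half turn about z gives the same grasp; the last joint's range is limited). The gripper opens to 85 mm and grips with 20 to 120 N. Pads are 22 mm wide; open, the fingers measure 114 mm over their backs; the gripper's body (76 mm by 85 mm) begins 54 mm behind the grasp point. The pads swing forward as they close: fully open they stand 13 mm farther back than shut.
Start: joints at [1.318, 0.314, -0.047, 1.21, 0, 1.571], TCP at [0.15, 0.581, 0.231] pointing down, gripper open.
Joint ranges: [-2.67, 2.67], [-0.69, 1.73], [-1.03, 1.25], [-2.08, 2.16], [-1.42, 1.45], [-3.14, 3.14]. Speed limits (rad/s): [2.39, 2.39, 3.01, 3.14, 3.14, 3.14].

INTERFACE

Orientations are given as a unit quaternion [w, x, y, z].
In Python, from cell import r, imaging, workorder gives the robot as it stands.
- The arm moves only by the tool arm_command, never from a script. Its argument "series" is a list of rows, each an object with "translation": the shift along the tool's x, y, z in m, a list of three; "yaw": the turn about the tool's z in rad. In form: [{"translation": [x, y, z], "yaw": yaw}, ...]. A call has 1 to 10 rows; each row is the pose to reach, as a shift and turn from the pose measured when the call began, along the tool's axes at that moment; what a row does not reach only later rows make up. A row lasts 1/8 s, in which the tool goes at most 62.5 mm and 10.7 degrees, less where a joint would pass 70% of its speed; a pose out of reach is approached as far as the arm can. A call with a gripper value outside its range is refused whole. "claw" is the closure in counts, from 0 (fully open) to 255 (shut), set as the call begins (left out, the last holds). The fingers move at their own pace and stop on an object; "force" is the grip in N (left out, the last holds). Time passes only in rows, so rows that repeat a pose let the fingers close. It gives the time, the measured TCP pose, the force and the opening at its end, in the units of the state.
- r.get_obs(): the state, without advancing time (a new reading comes with each control period).
- imaging.snapshot(name): name is "side" or "top"; returns the picture (400x640x3 uint8, blue, green, red); there is no depth.
- imaging.calibration(name): a dict with "fx", "fy", "cx", "cy" (pixels), "R" (3x3) and "t" (3): a world point X has camera coordinates R X + t. Camera axes: x right, y down, z forward; pixel columns grow to the right and rows downward; lengths in m; the calibration is good to about 2 mm. A picture is of the moment at which its call begins. calibration takes no time and is no camera call.
- workorder.close_job(): hands the job in, once; it reports no verdict.
Trained networks look in the newest picture that a camera, given by its name, has taken for a name from the list of things; names that differ only in an ending like _2 or _b are one class to them, and where a whole thing is asked for, a point or a joint stands for the part that bears it (a point fixed in the world has none). Each returns a list of dicts, best first, with "p" (0 to 1); they miss things now and then, are a little off and sometimes report something else, mostly with a low value. They report only what shows in the picture. A call takes as long as a camera call. They do not tell look-alikes from the thing itself.
- imaging.recognise(camera, label): "extent" ([left, top, width, height] in pixels, round what is visible of it).
- imaging.silhouettes(camera, label): "mask" (400x640 bool, what is visible of it) and "extent" ([left, top, width, height] in pixels, round what is visible of it).
- imaging.place_of(camera, label): "uv" ([column, row] in pixels: a listed point, or the origin of a listed thing).
The state is a dict: "time_s": time; "joints": joint angles; "qd": joint speeds; "effort": joint torques, N m; "ee_pos": TCP position; "tool_rot": TCP orientation; "contact_force": force on the tool from outside, world axes, zero at the start; "moment": the same for the moment, N m; "opening": finger opening in m.
Only numpy, scipy, OpenCV 4.12 (cv2) and the standard library are available. Lean on these libraries where they do the work, as an engineer would, in place of code of your own. Each camera call takes 0.05 s, during which the arm holds its last target. There are 200 camera calls.

TASK

Take the sprung hairpin clip by its black grip out of the grey rack and lock the panel stand's cross-drilled pin with it: slide the clip's straight leg down through the hole in the pin, feeling for the hole because the pin's exact depth varies, and press on until the bowed leg has sprung over the shank and its bow hugs the pin, fully home with the grip's nose down on the shank. Be gentle: do not force the clip or the fingers against the stand, do not disturb the cups, jar and tape, and let go of the clip when it sits.

Things in the scene. Friction and masses are not known exactly. Their poses are not given: they have to be found in the camera images.
- stand: Fixed bench stand: dark base plate 120 x 160 x 10 mm (x -60..60, y -140..20), two aluminium lugs 44 mm wide, 117 mm high, red sample panel on its -y side (y -100..-271, to 133 mm high). Origin on the table under the pin's axis, in the plane of the outer lug's outer face; z up, +y the way the pin's drilled free end points.
- pin_root (a point): Where the level 18 mm steel pin leaves the lug, on its axis, 95 mm up; axes as the stand's. A hole, 6.5 mm along y and 7.5 mm along x, goes vertically through the pin at x 0, 12 mm short of its flat free end. How far the pin sticks out varies and is not reported: hole centre anywhere from y 22 to 44 mm, free end from y 34 to 56 mm. The pin is stiff and holds still under 50 N along its length.
- holder: Open grey rack fixed to the table, 76 x 39 mm (84 x 50 mm foot), 78 mm high: two end posts carry two rails along its x, with a slot 60 mm long and 15 mm wide between them in which the clip hangs legs down, its grip resting on the rails. Origin at the centre of its underside, z up.
- clip: Hairpin clip, about 80 g, 5 mm steel wire in its xz plane. z runs up the straight leg (x 0, y 0), which ends at z -34 mm; the origin is level with the bow's middle, so it lies on the pin's axis when fitted. The sprung leg on the +x side has necks at x 7, z 12 and x 6.6, z -13 mm, a bow between (x 11 at z 0) and a flared end at x 14.5, z -26 mm. It fits either way round.
- grip (a point): Centre of the clip's moulded black grip (x 4, y 0, z 47 mm in the clip's frame, same axes): a block 28 mm along x, 20 mm along y, 34 mm high (z 30 to 64 mm). Below it a narrower black nose (x -8 to 4, 13 mm along y) reaches down to z 10 mm.
- leg_tip (a point): Blunt lower end of the clip's straight leg (0, 0, -34 mm in the clip's frame, same axes). It must enter the hole first; the sprung leg's flare meets the shank about 8 mm later.
- clip_leg (a joint): Opening of the sprung leg (rad): 0 relaxed, 0.11 to 0.12 as its lower neck rides over the shank's widest part, 0.14 at most. Pressing down takes roughly 2 to 10 N until the neck has passed, then the force falls; once the grip's nose lands on top of the shank, 1 mm past the exact seat, it rises steeply: the clip is home.
- cup_a: Empty white mixing cup, 60 mm wide, 70 mm high, standing loose beyond the work; origin at the centre of its underside.
- cup_b: A second such cup, nearer the robot.
- tape: Roll of masking tape lying flat, 100 mm across, 24 mm high; origin at the centre of its underside.
- jar: Grey jar, to the robot's left, with a steel lid, 66 mm wide, 90 mm high; origin at the centre of its underside.
Mind the look-alikes: they are no part of the job. Leave any orange or purple look-alike of the holder alone. There is more than one size of the clip; the job needs the smaller.

How it is judged:
By the outcome, as a careful person would: the job done as asked, in the order asked, and still so for the second after the job is handed in, with the robot touching nothing.
It also fails if it takes over 72 s, if anything falls off the work surface, if the arm or the gripper's body presses on something with over 40 N, if the wrist force passes 120 N, or if a joint passes its speed limit or range.

## Working session

There is one attempt and no reset: what is moved stays moved. The work goes in short steps, Python scripts to look and compute and a tool call to move; the robot and the scene stay as the last step left them, time stands still between calls to the robot, and variables do not carry over. Pictures are saved under pics/ and viewed, about 8 in all and at most 12, crops included, and the job is handed in when it is done.

Besides the shell and the picture viewer there is one more tool, called after "Call:" as a command line: name --argument value ..., lists and objects as JSON in quotes. arm_command: Moves the arm, as the interface text tells. Its arguments: {"type":"object","properties":{"series":{"type":"array"},"claw":{"type":"number"},"force":{"type":"number"}},"required":["series"]}

```bash
mkdir -p pics; ls; python3 - <<'E'
from cell import r, imaging, workorder
import cv2, numpy as np
a=imaging.snapshot("side"); b=imaging.snapshot("top")
cv2.imwrite("pics/s0.png",a); cv2.imwrite("pics/t0.png",b)
cv2.imwrite("pics/st0.png",np.vstack([a,b])[:, :][:800])
for c in("side","top"):
    k=imaging.calibration(c); print(c,k['fx'],k['cx'],k['cy'],np.round(k['R'],3).tolist(),np.round(k['t'],3), np.round(-k['R'].T@k['t'],3) if hasattr(k['R'],'T') else '')
    for l in("stand","pin_root","holder","clip","grip","leg_tip"):
        print(l,[(np.round(d['p'],2),np.round(d['uv']).tolist()) for d in imaging.place_of(c,l)])
print(r.get_obs(), r.pinch_z)
E
```

```text
pics
side 455.07095665209073 319.8195421380413 204.42302212156812 [[0.717, -0.697, -0.012], [-0.436, -0.435, -0.788], [0.544, 0.569, -0.616]] [-0.317  0.37   0.625] [ 0.049 -0.416  0.673]
stand [(np.float64(0.87), [362.0, 291.0])]
pin_root [(np.float64(0.77), [361.0, 255.0])]
holder [(np.float64(0.95), [320.0, 224.0]), (np.float64(0.91), [247.0, 184.0]), (np.float64(0.62), [282.0, 203.0])]
clip [(np.float64(0.63), [232.0, 239.0]), (np.float64(0.49), [281.0, 188.0])]
grip [(np.float64(0.83), [281.0, 171.0]), (np.float64(0.65), [222.0, 218.0])]
leg_tip [(np.float64(0.71), [242.0, 253.0]), (np.float64(0.5), [283.0, 196.0])]
top 498.21927976084254 311.92042762453093 196.58592276258807 [[-0.018, -1.0, -0.02], [-0.989, 0.021, -0.144], [0.144, 0.017, -0.989]] [0.149 0.581 1.261] [0.396 0.115 1.334]
stand [(np.float64(0.92), [382.0, 227.0]), (np.float64(0.65), [334.0, 146.0])]
pin_root [(np.float64(0.85), [384.0, 219.0])]
holder [(np.float64(0.94), [259.0, 197.0]), (np.float64(0.68), [216.0, 206.0]), (np.float64(0.64), [303.0, 196.0])]
clip [(np.float64(0.94), [273.0, 262.0]), (np.float64(0.61), [257.0, 201.0])]
grip [(np.float64(0.95), [249.0, 257.0]), (np.float64(0.64), [256.0, 194.0])]
leg_tip [(np.float64(0.62), [291.0, 267.0])]
{'time_s': 0.7, 'joints': array([ 1.31802237e+00,  3.13472280e-01, -4.70901696e-02,  1.21020873e+00,
       -1.94278554e-05,  1.57081316e+00]), 'qd': array([ 0.00058206, -0.00023026,  0.00053861, -0.00104931,  0.00028611,
        0.0008394 ]), 'effort': array([ 2.68491857e-05, -5.39288700e+01,  3.39983475e+01,  1.18473006e-03,
       -5.03352044e-05,  6.31182317e-06]), 'ee_pos': array([0.15006027, 0.58093033, 0.23132044]), 'tool_rot': array([-1.91317063e-08,  7.90603260e-01,  6.12328740e-01,  1.58882655e-05]), 'contact_force': array([0.21551387, 0.40498317, 0.28656135]), 'moment': array([-0.01252814, -0.06276305,  0.0243203 ]), 'opening': 0.08584803878348989} 0.0187
```

```bash
python3 - <<'E'
import cv2, numpy as np
a=cv2.imread("pics/s0.png"); b=cv2.imread("pics/t0.png")
cv2.imwrite("pics/sc.png",cv2.resize(a[120:345,170:470],(800,600),interpolation=cv2.INTER_CUBIC))
cv2.imwrite("pics/tc.png",cv2.resize(b[90:315,170:470],(800,600),interpolation=cv2.INTER_CUBIC))
E
```

```text
(no output)
```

View pics/s0.png

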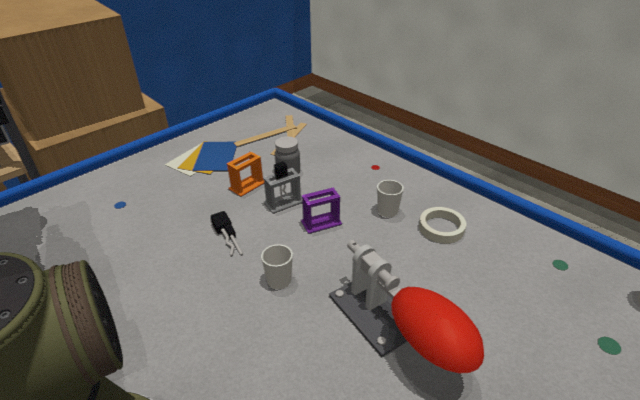

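View pics/t0.png

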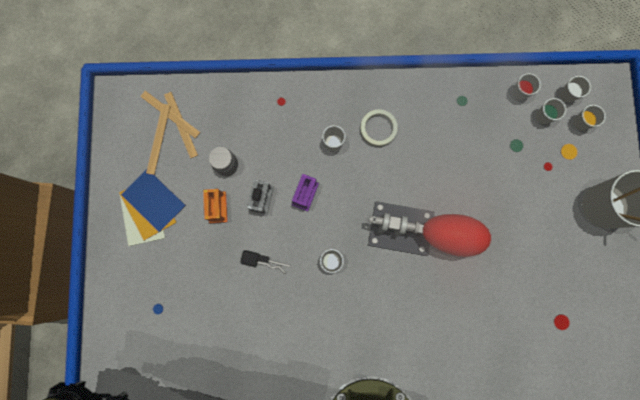

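View pics/sc.png

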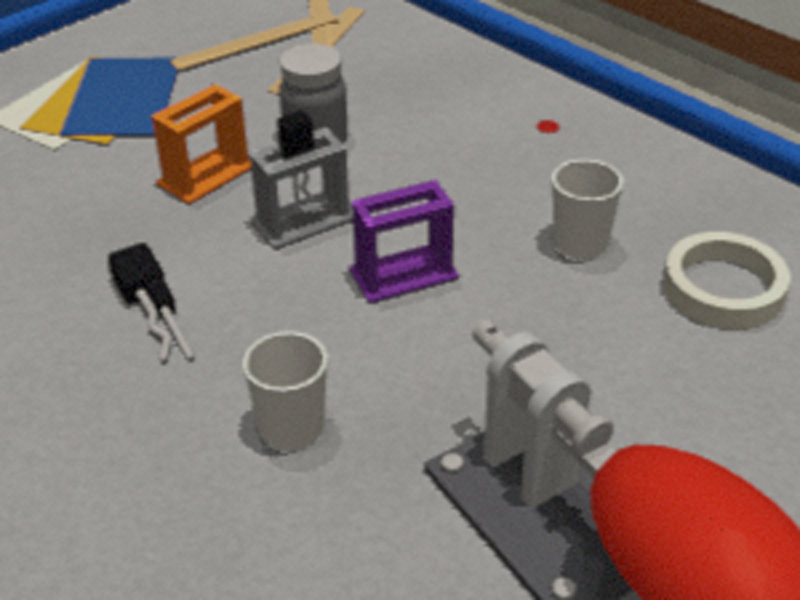

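Side view: the clip hanging in the grey rack has its grip at (281,171), the rack is at (282,203), and the pin end is about (352,243). Top view: rack about (259,197), stand about (384,225).

Candidates for the clip:
- The hanging clip, side (281,171) / top (258,190). It is smaller and sits in the grey rack.
- The lying clip, side (222,218) / top (249,257). It is larger, so it's the decoy.

Candidates for the rack:
- Orange, side (247,184).
- Purple, side (320,224).
- Grey, side (282,203).

I choose the grey rack and the clip hanging in it, and will check both in a close crop.

```bash
cat > h.py <<'E'
import cv2, numpy as np
from cell import imaging
K={c:imaging.calibration(c) for c in("side","top")}
def P(c):
    k=K[c]; A=np.array([[k['fx'],0,k['cx']],[0,k['fy'],k['cy']],[0,0,1]]); return A@np.c_[np.array(k['R']),np.array(k['t'])]
def tri(us,ut):
    X=cv2.triangulatePoints(P("side"),P("top"),np.array(us,float).reshape(2,1),np.array(ut,float).reshape(2,1)).ravel(); return X[:3]/X[3]
def proj(c,X):
    p=P(c)@np.r_[X,1]; return p[:2]/p[2]
def atz(c,uv,z):
    p=P(c); M=np.c_[p[:,0],p[:,1],-np.r_[uv,1]]; return np.linalg.solve(M,-(p[:,2]*z+p[:,3]))[:2]
E
python3 - <<'E'
from h import *
a=cv2.imread("pics/s0.png"); b=cv2.imread("pics/t0.png")
def crop(im,u,v,w=66,h=50): return cv2.resize(im[v-h//2:v+h//2,u-w//2:u+w//2],(400,300),interpolation=cv2.INTER_CUBIC)
cv2.imwrite("pics/m1.png",np.vstack([np.hstack([crop(a,282,190),crop(b,259,197)]),np.hstack([crop(a,362,255),crop(b,386,225)])]))
for n,s,t in (("grip",(281,171),(256,194)),("pinroot",(361,255),(384,219)),("holder",(282,203),(259,197)),("stand",(362,291),(382,227))):
    X=tri(s,t); print(n,X.round(4),proj("side",X).round(1),proj("top",X).round(1))
E
```

```text
grip [0.5876 0.2777 0.0887] [280.4 171.1] [256.2 193.6]
pinroot [ 0.5141 -0.0402  0.0919] [363.  254.7] [383.2 219.9]
holder [ 0.5921  0.284  -0.01  ] [282.8 202.9] [258.7 197.5]
stand [ 0.5049 -0.0481  0.007 ] [360.8 291.2] [382.5 226.4]
```

View pics/m1.png

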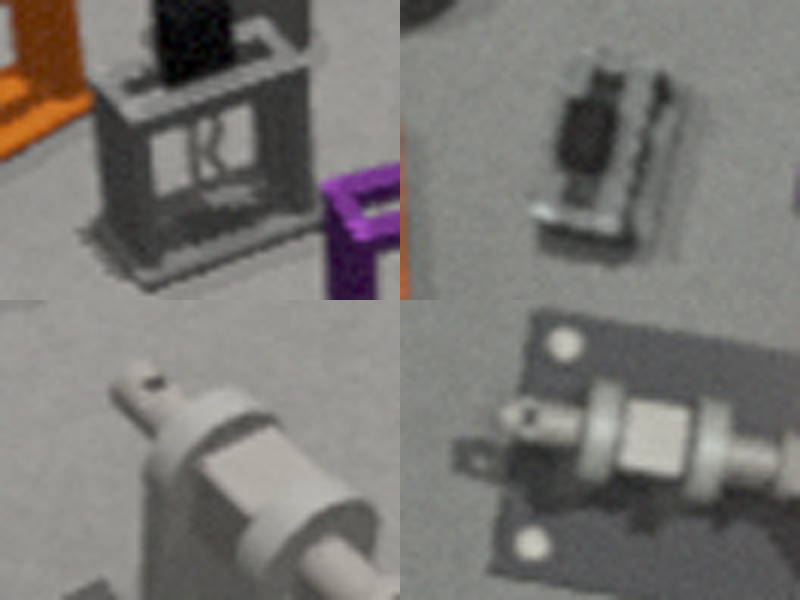

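Close crop: the small clip hangs in the grey rack with its sprung leg toward image right in the side view (world +x). The pin's hole shows at side (354.2,243.7) and top (374.5,219.0). Next I'll fit the poses.

```bash
python3 - <<'E'
from h import *
from scipy.optimize import minimize
im={c:cv2.imread(f"pics/{c[0]}0.png") for c in K}
A=atz("top",(374.5,201.7),.01);B=atz("top",(368.5,244.9),.01)
d=A-B;yaw=np.arctan2(d[1],d[0]);print("plate",A,B,np.linalg.norm(d),"yaw",np.degrees(yaw))
R=lambda a:np.array([[np.cos(a),-np.sin(a)],[np.sin(a),np.cos(a)]])
print("stand origin",(A+B)/2-R(yaw)@[0,.02])
h=tri((354.2,243.7),(374.5,219.0));print("hole",h,proj("side",h),proj("top",h),"top@.104",atz("top",(374.5,219),.104),"side@.104",atz("side",(354.2,243.7),.104))
print("hole in stand",R(yaw).T@(h[:2]-((A+B)/2-R(yaw)@[0,.02])))
def box(x0,x1,y0,y1,z0,z1): return np.array([[x,y,z] for x in(x0,x1) for y in(y0,y1) for z in(z0,z1)])
def hull(c,p,pts,z0=0):
    q=pts.copy();q[:,:2]=q[:,:2]@R(p[2]).T+p[:2];q[:,2]+=z0
    return cv2.convexHull(np.array([proj(c,X) for X in q],np.float32))
def iou(p,pts,M,z0=0,s=8):
    t=0
    for c in M:
        m,(u0,v0)=M[c]; r=np.zeros((m.shape[0],m.shape[1]),np.uint8)
        cv2.fillConvexPoly(r,np.round(((hull(c,p,pts,z0)+.5)*s-np.array([u0,v0])*s-.5)).astype(np.int32),1)
        t-= (r&m).sum()/max((r|m).sum(),1)
    return t
def prep(m,s=8):
    ys,xs=np.nonzero(m);u0,v0=xs.min()-12,ys.min()-12
    return (cv2.resize(m[v0:ys.max()+13,u0:xs.max()+13].astype(np.float32),None,fx=s,fy=s,interpolation=cv2.INTER_LINEAR)>.5).astype(np.uint8),(u0,v0)
imaging.snapshot("side");imaging.snapshot("top")
M={}
for c,e in(("side",(282,190)),("top",(259,197))):
    for d in imaging.silhouettes(c,"holder"):
        x,y,w,hh=d['extent']; m=d['mask']
        if x<e[0]<x+w and y<e[1]<y+hh:
            m=m.astype(np.uint8); cs,_=cv2.findContours(m,0,2); m2=np.zeros_like(m)
            cv2.fillPoly(m2,[cv2.convexHull(np.vstack(cs))],1); M[c]=prep(m2); print(c,d['p'],d['extent']);break
pts=np.vstack([box(-.042,.042,-.025,.025,0,.006),box(-.038,.038,-.0195,.0195,0,.078)])
for f in (M,{k:M[k] for k in M if k=="top"}):
    best=min((minimize(iou,[.59,.28,np.radians(a)],args=(pts,f),method="Nelder-Mead",options=dict(initial_simplex=np.array([[.59,.28,np.radians(a)]]*4)+np.vstack([np.zeros(3),np.diag([.01,.01,.1])]))) for a in(-25,-10)),key=lambda s:s.fun)
    print("holder",best.x[:2].round(4),np.degrees(best.x[2]),best.fun)
hy=best.x[2]
G={}
for c,e in(("side",(281,171)),("top",(256,194))):
    g=im[c].max(2); m=np.zeros(g.shape,np.uint8); m[e[1]-13:e[1]+13,e[0]-10:e[0]+10]=g[e[1]-13:e[1]+13,e[0]-10:e[0]+10]<50
    n,l,s,ce=cv2.connectedComponentsWithStats(m); i=1+s[1:,4].argmax(); G[c]=prep((l==i).astype(np.uint8)); print(c,s[i],ce[i].round(1))
gp=box(-.014,.014,-.01,.01,-.017,.017)
for hyy in (hy,None):
  fun=(lambda p:iou([p[0],p[1],hy],gp,G,p[2])) if hyy else (lambda p:iou([p[0],p[1],p[3]],gp,G,p[2]))
  x0=np.array([.59,.28,.092]+([] if hyy else [hy])); n=len(x0)
  s=minimize(fun,x0,method="Nelder-Mead",options=dict(initial_simplex=np.vstack([x0]+[x0+e for e in np.diag([.008,.008,.008,.1][:n])])))
  print("grip",s.x.round(4),s.fun)
E
```

```text
plate [ 0.57126427 -0.02900439] [ 0.45648877 -0.00903795] 0.11649924721588963 yaw -9.868466581208457
stand origin [ 0.51044878 -0.03872525]
hole [ 0.51560775 -0.01719698  0.10291672] [354.33742964 243.67945636] [374.44481498 219.06561927] top@.104 [ 0.51566223 -0.0172226 ] side@.104 [ 0.51450275 -0.01781466]
hole in stand [0.00139298 0.02209391]
side 0.93 [262.2, 168.4, 41.4, 45.4]
top 0.82 [243.8, 180.9, 27.6, 37.8]
holder [0.5855 0.2767] -12.244008332024462 -1.8502078951014131
holder [0.5852 0.2774] -12.740021040828259 -0.9336780434918583
side [275 161  13  18 195] [280.6 169.7]
top [253 189   8  12  67] [256.5 194.6]
grip [0.5865 0.277  0.0918] -1.3219476668478276
grip [ 0.585   0.2753  0.0942 -0.1665] -1.3234487072162082
```

```bash
cat >> h.py <<'E'
from cell import r
from scipy.spatial.transform import Rotation as Ro
def go(X,deg=None):
    o=r.get_obs();q=o['tool_rot'];T=Ro.from_quat(np.r_[q[1:],q[0]]).as_matrix()
    a=np.degrees(np.arctan2(T[1,0],T[0,0]))
    print("t",round(o['time_s'],2),"tcp",o['ee_pos'].round(4),"ang",a.round(2),"tilt",T[2,2].round(5),"F",o['contact_force'].round(2),"open",round(o['opening'],4))
    print("shift",(T.T@(np.array(X)-o['ee_pos'])).round(4),"yaw",0 if deg is None else round(-np.radians(deg-a),4))
E
python3 -c "
from h import *
go((.586,.2765,.15),77.5)"
```

```text
t 0.9 tcp [0.15   0.5809 0.2313] ang 75.52 tilt -1.0 F [-1.    0.25 -0.19] open 0.0853
shift [-0.1857  0.4982  0.0813] yaw -0.0346
```

Call:
arm_command --series '[{"translation":[-0.02,0.05,0.0],"yaw":0},{"translation":[-0.04,0.1,0.0],"yaw":0},{"translation":[-0.06,0.15,0.0],"yaw":0},{"translation":[-0.08,0.2,0.0],"yaw":0},{"translation":[-0.1,0.25,0.0],"yaw":0},{"translation":[-0.12,0.3,0.01],"yaw":0},{"translation":[-0.14,0.35,0.02],"yaw":0},{"translation":[-0.155,0.4,0.03],"yaw":-0.02},{"translation":[-0.17,0.45,0.05],"yaw":-0.035},{"translation":[-0.186,0.498,0.08],"yaw":-0.035}]' --claw 0 --force 60

```text
time_s: 2.15
ee_pos: [0.5881, 0.2757, 0.1517]
tool_rot: [0.0, 0.78, 0.626, 0.001]
contact_force: [0.4, 0.4, -0.1]
opening: 0.0853
```

Call:
arm_command --series '[{"translation":[0,0,0],"yaw":0},{"translation":[0,0,0],"yaw":0},{"translation":[0,0,0],"yaw":0}]'

```text
time_s: 2.52
ee_pos: [0.5876, 0.2767, 0.1528]
tool_rot: [0.0, 0.779, 0.627, 0.002]
contact_force: [0.0, -0.4, 0.7]
opening: 0.0855
```

```bash
python3 - <<'E'
from h import *
go((.586,.2765,.084),77.5)
s=imaging.snapshot("side");t=imaging.snapshot("top")
def crop(im,u,v,w=92,h=138): return cv2.resize(im[v-h//2:v+h//2,u-w//2:u+w//2],(400,600),interpolation=cv2.INTER_CUBIC)
cv2.imwrite("pics/a1.png",np.hstack([crop(s,282,170),crop(t,259,190)]))
E
```

```text
t 2.52 tcp [0.5876 0.2767 0.1528] ang 77.59 tilt -0.99999 F [ 0.05 -0.43  0.69] open 0.0855
shift [-0.0007 -0.0018  0.0688] yaw 0.0016
```

View pics/a1.png

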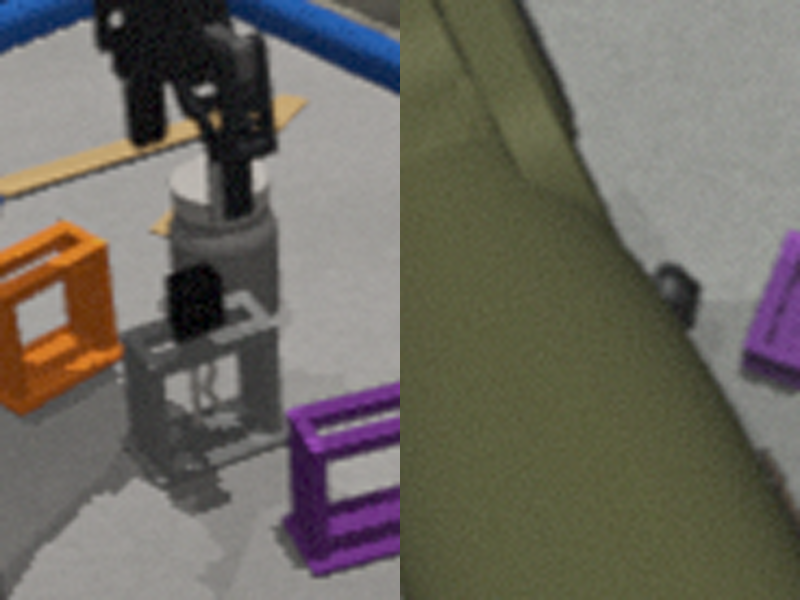

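The side view shows the open fingers straddling the grip (grip at crop (195,300)), with nothing in the way. I'll descend and close.

Call:
arm_command --series '[{"translation":[-0.001,-0.002,0.02],"yaw":0},{"translation":[-0.001,-0.002,0.04],"yaw":0},{"translation":[-0.001,-0.002,0.055],"yaw":0},{"translation":[-0.001,-0.002,0.065],"yaw":0},{"translation":[-0.001,-0.002,0.069],"yaw":0},{"translation":[-0.001,-0.002,0.069],"yaw":0}]'

```text
time_s: 3.38
ee_pos: [0.5859, 0.2765, 0.084]
tool_rot: [0.0, 0.779, 0.627, 0.002]
contact_force: [-0.4, -0.8, -0.0]
opening: 0.0854
```

Call:
arm_command --series '[{"translation":[0,0,0],"yaw":0},{"translation":[0,0,0],"yaw":0},{"translation":[0,0,0],"yaw":0},{"translation":[0,0,0],"yaw":0},{"translation":[0,0,0],"yaw":0},{"translation":[0,0,0],"yaw":0}]' --claw 255 --force 60

```text
time_s: 4.12
ee_pos: [0.586, 0.2765, 0.0843]
tool_rot: [0.0, 0.779, 0.627, 0.002]
contact_force: [-0.8, -0.2, 3.6]
opening: 0.0189
```

Call:
arm_command --series '[{"translation":[0,0,-0.01],"yaw":0},{"translation":[0,0,-0.025],"yaw":0},{"translation":[0,0,-0.045],"yaw":0},{"translation":[0,0,-0.065],"yaw":0},{"translation":[0,0,-0.085],"yaw":0},{"translation":[0,0,-0.105],"yaw":0},{"translation":[0,0,-0.12],"yaw":0},{"translation":[0,0,-0.125],"yaw":0},{"translation":[0,0,-0.125],"yaw":0}]'

```text
time_s: 5.25
ee_pos: [0.5856, 0.2763, 0.2094]
tool_rot: [0.0, 0.779, 0.627, 0.003]
contact_force: [-0.7, 0.2, -0.3]
opening: 0.019
```

```bash
python3 - <<'E'
from h import *
go((.5155,-.0172,.205),80)
E
```

```text
t 5.25 tcp [0.5856 0.2763 0.2094] ang 77.61 tilt -0.99999 F [-0.71  0.23 -0.3 ] open 0.019
shift [-0.3017 -0.0055  0.0034] yaw -0.0417
```

Call:
arm_command --series '[{"translation":[-0.03,0,0],"yaw":0},{"translation":[-0.07,0,0],"yaw":0},{"translation":[-0.115,-0.001,0],"yaw":-0.01},{"translation":[-0.16,-0.003,0],"yaw":-0.02},{"translation":[-0.205,-0.004,0],"yaw":-0.03},{"translation":[-0.245,-0.005,0],"yaw":-0.042},{"translation":[-0.275,-0.005,0],"yaw":-0.042},{"translation":[-0.295,-0.003,0],"yaw":-0.042},{"translation":[-0.302,-0.0015,0.003],"yaw":-0.042},{"translation":[-0.302,-0.0015,0.003],"yaw":-0.042}]'

```text
time_s: 6.5
ee_pos: [0.519, -0.0183, 0.2046]
tool_rot: [-0.0, 0.766, 0.643, 0.002]
contact_force: [0.5, 0.3, -0.9]
opening: 0.0189
```

```bash
python3 - <<'E'
from h import *
go((.5194,-.0179,.185),80)
s=imaging.snapshot("side");t=imaging.snapshot("top")
cv2.imwrite("pics/s2.png",s)
for l in("clip","grip","leg_tip","pin_root"):
  for c in K: print(l,c,[(round(float(d['p']),2),np.round(d['uv'],1).tolist()) for d in imaging.place_of(c,l)])
def crop(im,u,v,w=50,h=75): return cv2.resize(im[v-h//2:v+h//2,u-w//2:u+w//2],(400,600),interpolation=cv2.INTER_CUBIC)
cv2.imwrite("pics/a2.png",np.hstack([crop(s,355,225),crop(t,378,215)]))
E
```

```text
t 6.5 tcp [ 0.519  -0.0183  0.2046] ang 79.99 tilt -0.99999 F [ 0.49  0.3  -0.88] open 0.0189
shift [0.0004 0.0003 0.0196] yaw -0.0002
clip side [(0.56, [357.7, 218.0]), (0.56, [234.3, 238.7])]
clip top [(0.94, [270.9, 263.6])]
grip side [(0.81, [359.9, 196.0]), (0.62, [217.8, 222.7])]
grip top []
leg_tip side [(0.92, [241.5, 256.5]), (0.81, [355.6, 229.8]), (0.51, [290.9, 175.7])]
leg_tip top [(0.63, [291.8, 268.3])]
pin_root side [(0.61, [360.8, 254.1])]
pin_root top [(0.88, [383.5, 224.2])]
```

View pics/a2.png

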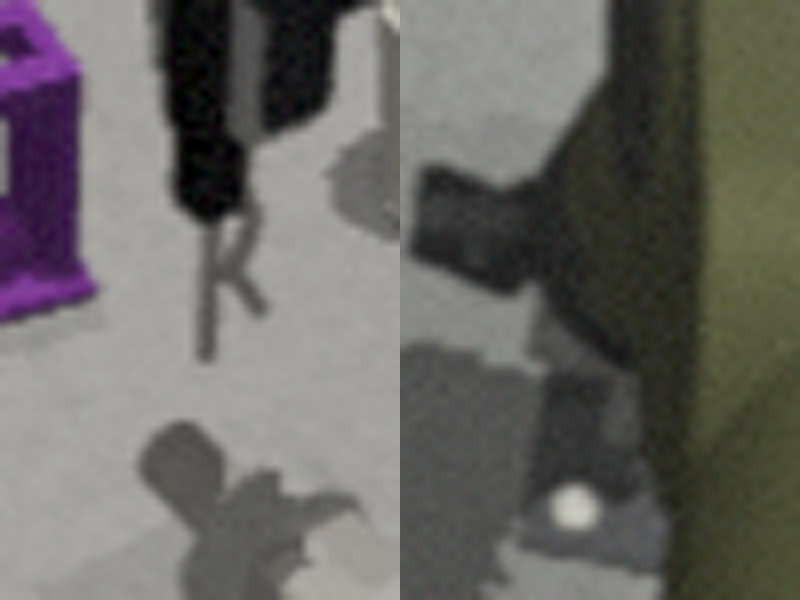

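```bash
python3 - <<'E'
from h import *
for z in (.132,.1343,.136): print(z,atz("side",(355.4,232.6),z).round(4))
print(proj("side",(.5151,-.0176,.1343)), proj("side",(.5151,-.0176,.1318)))
h0=np.array((.5155,-.0172,.104)); print("hole",proj("side",h0),proj("side",h0+(0,.001,0)),proj("side",h0+(.001,0,0)),proj("side",h0+(0,0,.001)))
E
```

```text
0.132 [ 0.5145 -0.0194]
0.1343 [ 0.5125 -0.0211]
0.136 [ 0.5111 -0.0223]
[354.9314463 231.0149957] [354.88110899 232.06552973]
hole [354.31969382 243.27332773] [353.91471663 243.00865525] [354.68912911 243.00935439] [354.33896416 242.8707807 ]
```

Call:
arm_command --series '[{"translation":[0,0,0.01],"yaw":0},{"translation":[0,0,0.02],"yaw":0},{"translation":[0,0,0.026],"yaw":0},{"translation":[0,0,0.026],"yaw":0},{"translation":[0,0,0.026],"yaw":0}]'

```text
time_s: 7.62
ee_pos: [0.5196, -0.0181, 0.1796]
tool_rot: [0.001, 0.766, 0.643, 0.003]
contact_force: [-0.7, 0.6, -0.3]
opening: 0.0188
```

Call:
arm_command --series '[{"translation":[0,0,0.002],"yaw":0},{"translation":[0,0,0.002],"yaw":0}]'

```text
time_s: 7.88
ee_pos: [0.5197, -0.0181, 0.1776]
tool_rot: [0.001, 0.766, 0.643, 0.003]
contact_force: [1.2, 0.1, -0.8]
opening: 0.0192
```

```bash
python3 - <<'E'
from h import *
go((.5194,-.0179,.174),80)
s=imaging.snapshot("side")
def crop(im,u,v,w=60,h=45): return cv2.resize(im[v-h//2:v+h//2+1,u-w//2:u+w//2],(800,600),interpolation=cv2.INTER_CUBIC)
cv2.imwrite("pics/a3.png",cv2.convertScaleAbs(crop(s,355,240),alpha=1.5,beta=20))
E
```

```text
t 7.88 tcp [ 0.5197 -0.0181  0.1776] ang 80.04 tilt -0.99998 F [ 1.23  0.13 -0.82] open 0.0192
shift [ 0.0001 -0.0004  0.0036] yaw 0.0007
```

View pics/a3.png

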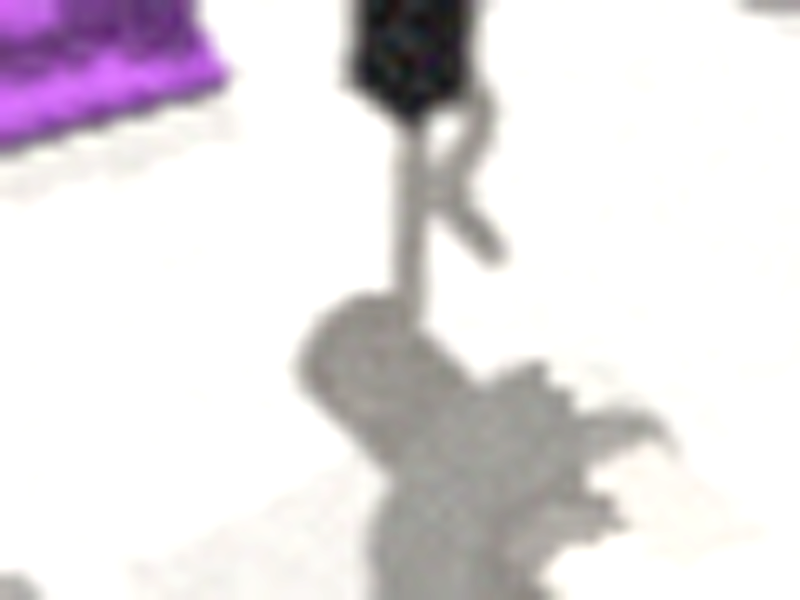

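The side picture (pin in shadow, leg at u≈355.3, hole at u≈353.8) puts the leg about 1.5 px right of the hole. I'll correct by about +1.5 mm along the pin and −2 mm across it, then poke down gently.

Call:
arm_command --series '[{"translation":[0.0015,-0.002,0.0],"yaw":0},{"translation":[0.0015,-0.002,0.002],"yaw":0},{"translation":[0.0015,-0.002,0.002],"yaw":0}]'

```text
time_s: 8.3
ee_pos: [0.5178, -0.0162, 0.1755]
tool_rot: [0.001, 0.766, 0.643, 0.003]
contact_force: [-0.0, -1.0, -1.0]
opening: 0.0187
```

Call:
arm_command --series '[{"translation":[0,0,0.001],"yaw":0},{"translation":[0,0,0.001],"yaw":0}]'

```text
time_s: 8.55
ee_pos: [0.5178, -0.0162, 0.1744]
tool_rot: [0.001, 0.766, 0.643, 0.002]
contact_force: [0.0, -0.6, -0.6]
opening: 0.019
```

Call:
arm_command --series '[{"translation":[0,0,0.001],"yaw":0},{"translation":[0,0,0.001],"yaw":0}]'

```text
time_s: 8.8
ee_pos: [0.5178, -0.0162, 0.1733]
tool_rot: [0.001, 0.766, 0.643, 0.002]
contact_force: [-0.7, 0.2, -0.1]
opening: 0.0189
```

Call:
arm_command --series '[{"translation":[0,0,0.001],"yaw":0},{"translation":[0,0,0.001],"yaw":0}]'

```text
time_s: 9.05
ee_pos: [0.518, -0.0162, 0.1726]
tool_rot: [0.001, 0.766, 0.643, 0.003]
contact_force: [-0.6, -0.4, 2.2]
opening: 0.0194
```

Contact at TCP z 0.1727 (tip ≈0.103) with 2 N, so the tip is on the shank top. I'll slide gently along the pin to feel for the hole.

Call:
arm_command --series '[{"translation":[0.0007,0,0.0003],"yaw":0},{"translation":[0.0007,0,0.0003],"yaw":0}]'

```text
time_s: 9.3
ee_pos: [0.5182, -0.0158, 0.1725]
tool_rot: [0.001, 0.766, 0.643, 0.003]
contact_force: [-0.8, -0.9, 3.0]
opening: 0.019
```

Call:
arm_command --series '[{"translation":[0.0007,0,0.0003],"yaw":0},{"translation":[0.0007,0,0.0003],"yaw":0}]'

```text
time_s: 9.55
ee_pos: [0.5186, -0.0151, 0.172]
tool_rot: [0.001, 0.766, 0.643, 0.003]
contact_force: [1.3, -1.3, -0.6]
opening: 0.0194
```

Call:
arm_command --series '[{"translation":[0.0007,0,0.0003],"yaw":0},{"translation":[0.0007,0,0.0003],"yaw":0}]'

```text
time_s: 9.8
ee_pos: [0.5189, -0.0148, 0.1717]
tool_rot: [0.002, 0.766, 0.643, 0.002]
contact_force: [1.3, -3.3, -0.2]
opening: 0.0192
```

Call:
arm_command --series '[{"translation":[0.0007,0,0.0003],"yaw":0},{"translation":[0.0007,0,0.0003],"yaw":0}]'

```text
time_s: 10.05
ee_pos: [0.519, -0.0146, 0.1714]
tool_rot: [0.002, 0.766, 0.643, 0.002]
contact_force: [0.7, -4.2, 2.0]
opening: 0.0189
```

The tip dropped into the hole: Fz went to about 0, and the wall is now felt at Fy −4 N. I'll back off 0.9 mm and go down.

Call:
arm_command --series '[{"translation":[-0.0009,0,0.0],"yaw":0},{"translation":[-0.0009,0,0.0],"yaw":0}]'

```text
time_s: 10.3
ee_pos: [0.5189, -0.0151, 0.1714]
tool_rot: [0.002, 0.766, 0.643, 0.002]
contact_force: [0.6, -1.1, 0.6]
opening: 0.0189
```

Call:
arm_command --series '[{"translation":[0,0,0.001],"yaw":0},{"translation":[0,0,0.001],"yaw":0}]'

```text
time_s: 10.55
ee_pos: [0.5189, -0.015, 0.1703]
tool_rot: [0.002, 0.766, 0.643, 0.002]
contact_force: [1.7, -2.3, -0.3]
opening: 0.019
```

Call:
arm_command --series '[{"translation":[0,0,0.001],"yaw":0},{"translation":[0,0,0.001],"yaw":0}]'

```text
time_s: 10.8
ee_pos: [0.5189, -0.0151, 0.1691]
tool_rot: [0.002, 0.766, 0.643, 0.002]
contact_force: [0.8, -2.1, -0.5]
opening: 0.0192
```

Call:
arm_command --series '[{"translation":[-0.0006,0.0002,0.0],"yaw":0},{"translation":[-0.0006,0.0002,0.001],"yaw":0},{"translation":[-0.0006,0.0002,0.001],"yaw":0}]'

```text
time_s: 11.18
ee_pos: [0.5189, -0.0154, 0.168]
tool_rot: [0.001, 0.766, 0.643, 0.003]
contact_force: [-0.2, 0.5, -1.0]
opening: 0.0194
```

Call:
arm_command --series '[{"translation":[0,0,0.001],"yaw":0},{"translation":[0,0,0.0015],"yaw":0},{"translation":[0,0,0.0015],"yaw":0}]'

```text
time_s: 11.55
ee_pos: [0.519, -0.0153, 0.1664]
tool_rot: [0.001, 0.766, 0.643, 0.003]
contact_force: [1.2, -0.3, -1.2]
opening: 0.019
```

Call:
arm_command --series '[{"translation":[0,0,0.001],"yaw":0},{"translation":[0,0,0.0015],"yaw":0},{"translation":[0,0,0.0015],"yaw":0}]'

```text
time_s: 11.92
ee_pos: [0.519, -0.0154, 0.1648]
tool_rot: [0.001, 0.766, 0.643, 0.003]
contact_force: [1.2, -0.6, -1.4]
opening: 0.0192
```

Call:
arm_command --series '[{"translation":[0,0,0.001],"yaw":0},{"translation":[0,0,0.002],"yaw":0},{"translation":[0,0,0.003],"yaw":0},{"translation":[0,0,0.003],"yaw":0}]'

```text
time_s: 12.42
ee_pos: [0.519, -0.0154, 0.1617]
tool_rot: [0.001, 0.766, 0.643, 0.003]
contact_force: [2.1, -0.7, -0.7]
opening: 0.0191
```

Call:
arm_command --series '[{"translation":[0,0,0.001],"yaw":0},{"translation":[0,0,0.002],"yaw":0},{"translation":[0,0,0.003],"yaw":0},{"translation":[0,0,0.003],"yaw":0}]'

```text
time_s: 12.92
ee_pos: [0.519, -0.0154, 0.1586]
tool_rot: [0.001, 0.766, 0.643, 0.002]
contact_force: [1.9, -1.1, -1.4]
opening: 0.0193
```

Call:
arm_command --series '[{"translation":[0,0,0.001],"yaw":0},{"translation":[0,0,0.002],"yaw":0},{"translation":[0,0,0.002],"yaw":0}]'

```text
time_s: 13.3
ee_pos: [0.5191, -0.0154, 0.1566]
tool_rot: [0.001, 0.766, 0.643, 0.003]
contact_force: [1.6, -0.8, 0.0]
opening: 0.019
```

Call:
arm_command --series '[{"translation":[-0.0002,0.0004,0.001],"yaw":0},{"translation":[-0.0002,0.0004,0.002],"yaw":0},{"translation":[-0.0002,0.0004,0.002],"yaw":0}]'

```text
time_s: 13.68
ee_pos: [0.5198, -0.0156, 0.1547]
tool_rot: [0.002, 0.766, 0.643, 0.003]
contact_force: [2.5, -0.4, 0.3]
opening: 0.0191
```

Call:
arm_command --series '[{"translation":[0,0,0.001],"yaw":0},{"translation":[0,0,0.002],"yaw":0},{"translation":[0,0,0.002],"yaw":0}]'

```text
time_s: 14.05
ee_pos: [0.5202, -0.0157, 0.1528]
tool_rot: [0.002, 0.766, 0.643, 0.003]
contact_force: [2.8, -2.0, 1.7]
opening: 0.0192
```

Call:
arm_command --series '[{"translation":[0,0,0.001],"yaw":0},{"translation":[0,0,0.002],"yaw":0},{"translation":[0,0,0.002],"yaw":0}]'

```text
time_s: 14.42
ee_pos: [0.5207, -0.0158, 0.1508]
tool_rot: [0.002, 0.766, 0.643, 0.003]
contact_force: [4.9, -1.2, 1.5]
opening: 0.0189
```

Call:
arm_command --series '[{"translation":[0,0,0.001],"yaw":0},{"translation":[0,0,0.002],"yaw":0},{"translation":[0,0,0.002],"yaw":0}]'

```text
time_s: 14.8
ee_pos: [0.521, -0.0158, 0.1487]
tool_rot: [0.002, 0.766, 0.643, 0.004]
contact_force: [4.8, -1.1, 0.8]
opening: 0.0185
```

Call:
arm_command --series '[{"translation":[0,0,0.001],"yaw":0},{"translation":[0,0,0.002],"yaw":0},{"translation":[0,0,0.002],"yaw":0}]'

```text
time_s: 15.18
ee_pos: [0.5212, -0.0158, 0.1465]
tool_rot: [0.002, 0.766, 0.643, 0.004]
contact_force: [5.7, -1.9, 0.3]
opening: 0.0191
```

Call:
arm_command --series '[{"translation":[0,0,0.001],"yaw":0},{"translation":[0,0,0.002],"yaw":0},{"translation":[0,0,0.002],"yaw":0}]'

```text
time_s: 15.55
ee_pos: [0.5213, -0.0159, 0.1442]
tool_rot: [0.003, 0.766, 0.643, 0.004]
contact_force: [5.5, -1.6, 1.0]
opening: 0.019
```

```bash
python3 - <<'E'
from h import *
go((.519,-.0154,.1297),80)
o=r.get_obs(); print(o['moment'].round(3))
E
```

```text
t 15.55 tcp [ 0.5213 -0.0159  0.1442] ang 80.03 tilt -0.99996 F [ 5.55 -1.58  1.02] open 0.019
shift [ 0.     -0.0024  0.0145] yaw 0.0005
[-0.435 -1.481 -0.029]
```

Call:
arm_command --series '[{"translation":[0,0.0004,0.001],"yaw":0},{"translation":[0,0.0004,0.002],"yaw":0},{"translation":[0,0.0004,0.002],"yaw":0}]'

```text
time_s: 15.92
ee_pos: [0.5213, -0.0159, 0.1415]
tool_rot: [0.002, 0.766, 0.643, 0.003]
contact_force: [5.4, -0.8, -2.4]
opening: 0.0191
```

Call:
arm_command --series '[{"translation":[0,0,0.001],"yaw":0},{"translation":[0,0,0.002],"yaw":0},{"translation":[0,0,0.002],"yaw":0}]'

```text
time_s: 16.3
ee_pos: [0.5211, -0.0159, 0.1389]
tool_rot: [0.002, 0.766, 0.643, 0.003]
contact_force: [5.3, -1.4, -2.1]
opening: 0.0192
```

Call:
arm_command --series '[{"translation":[0,0,0.001],"yaw":0},{"translation":[0,0,0.002],"yaw":0},{"translation":[0,0,0.002],"yaw":0}]'

```text
time_s: 16.68
ee_pos: [0.5209, -0.0158, 0.1363]
tool_rot: [0.002, 0.766, 0.643, 0.003]
contact_force: [5.3, -1.6, -1.1]
opening: 0.0188
```

Call:
arm_command --series '[{"translation":[0,0,0.001],"yaw":0},{"translation":[0,0,0.002],"yaw":0},{"translation":[0,0,0.002],"yaw":0}]'

```text
time_s: 17.05
ee_pos: [0.5203, -0.0157, 0.1335]
tool_rot: [0.001, 0.766, 0.643, 0.002]
contact_force: [4.6, -1.4, -2.6]
opening: 0.019
```

Call:
arm_command --series '[{"translation":[0,0,0.001],"yaw":0},{"translation":[0,0,0.002],"yaw":0},{"translation":[0,0,0.002],"yaw":0}]'

```text
time_s: 17.42
ee_pos: [0.5201, -0.0157, 0.1313]
tool_rot: [0.001, 0.766, 0.643, 0.002]
contact_force: [5.2, -1.1, -0.6]
opening: 0.0193
```

Call:
arm_command --series '[{"translation":[0,0,0.001],"yaw":0},{"translation":[0,0,0.001],"yaw":0}]'

```text
time_s: 17.68
ee_pos: [0.5205, -0.0157, 0.1307]
tool_rot: [0.001, 0.766, 0.643, 0.003]
contact_force: [4.6, -1.9, 2.2]
opening: 0.0192
```

Call:
arm_command --series '[{"translation":[0,0,0.001],"yaw":0},{"translation":[0,0,0.001],"yaw":0}]'

```text
time_s: 17.92
ee_pos: [0.5208, -0.0158, 0.1302]
tool_rot: [0.002, 0.766, 0.643, 0.003]
contact_force: [3.2, -2.5, 6.1]
opening: 0.019
```

Call:
arm_command --series '[{"translation":[0,0,0.001],"yaw":0},{"translation":[0,0,0.001],"yaw":0}]'

```text
time_s: 18.18
ee_pos: [0.5209, -0.0158, 0.13]
tool_rot: [0.002, 0.766, 0.643, 0.003]
contact_force: [1.2, -2.7, 8.9]
opening: 0.019
```

Call:
arm_command --series '[{"translation":[0,0,0.001],"yaw":0},{"translation":[0,0,0.001],"yaw":0},{"translation":[0,0,0.001],"yaw":0}]'

```text
time_s: 18.55
ee_pos: [0.5209, -0.0158, 0.13]
tool_rot: [0.002, 0.766, 0.643, 0.003]
contact_force: [1.1, -2.1, 11.3]
opening: 0.0188
```

```bash
python3 - <<'E'
from h import *
go((.519,-.0154,.1297),80)
s=imaging.snapshot("side")
cv2.imwrite("pics/a5.png",cv2.resize(s[190:265,310:410],(800,600),interpolation=cv2.INTER_CUBIC))
E
```

```text
t 18.55 tcp [ 0.5209 -0.0158  0.13  ] ang 80.03 tilt -0.99997 F [ 1.08 -2.06 11.34] open 0.0188
shift [ 0.0001 -0.002   0.0003] yaw 0.0005
```

View pics/a5.png

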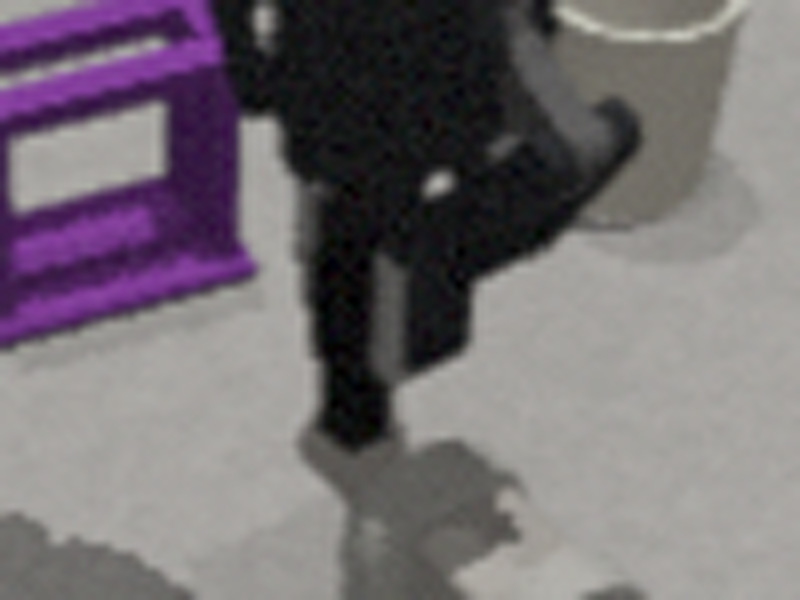

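The force rises steeply with no more travel (TCP z stays at 0.130), and the picture shows the black nose down on the shank at crop (355,440). I'll give one last slight press, then let go.

Call:
arm_command --series '[{"translation":[0,0,0.0015],"yaw":0},{"translation":[0,0,0.0018],"yaw":0},{"translation":[0,0,0.0018],"yaw":0}]'

```text
time_s: 18.98
ee_pos: [0.521, -0.0158, 0.1299]
tool_rot: [0.002, 0.766, 0.643, 0.004]
contact_force: [-0.8, -0.6, 15.9]
opening: 0.019
```

Call:
arm_command --series '[{"translation":[0,0,0],"yaw":0},{"translation":[0,0,0],"yaw":0},{"translation":[0,0,0],"yaw":0},{"translation":[0,0,0],"yaw":0}]' --claw 150

```text
time_s: 19.48
ee_pos: [0.5204, -0.0157, 0.1293]
tool_rot: [0.002, 0.766, 0.643, 0.003]
contact_force: [0.2, 0.3, 0.2]
opening: 0.035
```

Call:
arm_command --series '[{"translation":[0,0,-0.005],"yaw":0},{"translation":[0,0,-0.015],"yaw":0},{"translation":[0,0,-0.03],"yaw":0},{"translation":[0,0,-0.05],"yaw":0},{"translation":[0,0,-0.075],"yaw":0},{"translation":[0,0,-0.1],"yaw":0},{"translation":[0,0,-0.12],"yaw":0},{"translation":[0,0,-0.12],"yaw":0}]'

```text
time_s: 20.48
ee_pos: [0.5209, -0.0159, 0.2519]
tool_rot: [0.003, 0.766, 0.643, 0.005]
contact_force: [0.6, 0.6, -0.1]
opening: 0.0351
```

Call:
arm_command --series '[{"translation":[0.03,0,0],"yaw":0},{"translation":[0.07,0,0],"yaw":0},{"translation":[0.11,0,0],"yaw":0},{"translation":[0.15,0,0],"yaw":0},{"translation":[0.19,0,0],"yaw":0},{"translation":[0.22,0,0],"yaw":0},{"translation":[0.24,0,0],"yaw":0},{"translation":[0.25,0,0],"yaw":0},{"translation":[0.25,0,0],"yaw":0}]'

```text
time_s: 21.6
ee_pos: [0.5642, 0.2302, 0.2524]
tool_rot: [0.003, 0.766, 0.643, 0.004]
contact_force: [-0.1, -0.5, -0.3]
opening: 0.0352
```

```bash
python3 - <<'E'
from h import *
s=imaging.snapshot("side");t=imaging.snapshot("top")
a=cv2.resize(s[195:270,315:365],(400,600),interpolation=cv2.INTER_CUBIC)
b=cv2.resize(t[182:257,350:400],(400,600),interpolation=cv2.INTER_CUBIC)
cv2.imwrite("pics/a6.png",np.hstack([a,b])); cv2.imwrite("pics/s6.png",s)
def P2(l):
  for c in K: print(l,c,[(round(float(d['p']),2),np.round(d['uv'],1).tolist()) for d in imaging.place_of(c,l)])
for l in("grip","clip","leg_tip","cup_a"): P2(l)
S=np.array((.5157,-.0162))
for n,z in(("grip",.142),("origin",.095),("tip",.061)):
  X=np.r_[S+(.004*np.array((.985,-.17)) if n=="grip" else 0),z]; print(n,X,proj("side",X).round(1),proj("top",X).round(1))
for u,v,nm in((355,250,""),): pass
print("grip top tri")
E
```

```text
grip side [(0.82, [219.8, 221.1]), (0.79, [361.2, 226.5])]
grip top [(0.67, [377.5, 215.5])]
clip side [(0.84, [352.4, 248.4]), (0.59, [234.5, 238.0])]
clip top []
leg_tip side [(0.82, [241.4, 257.3])]
leg_tip top [(0.49, [386.4, 222.9])]
cup_a side [(0.86, [278.9, 277.4]), (0.61, [387.2, 211.4])]
cup_a top [(0.78, [331.9, 144.8]), (0.6, [331.6, 259.6])]
grip [ 0.51964 -0.01688  0.142  ] [356.5 226.4] [375.9 215.8]
origin [ 0.5157 -0.0162  0.095 ] [353.8 246.6] [373.7 219.4]
tip [ 0.5157 -0.0162  0.061 ] [353.2 259.7] [372.3 220.7]
grip top tri
```

View pics/a6.png

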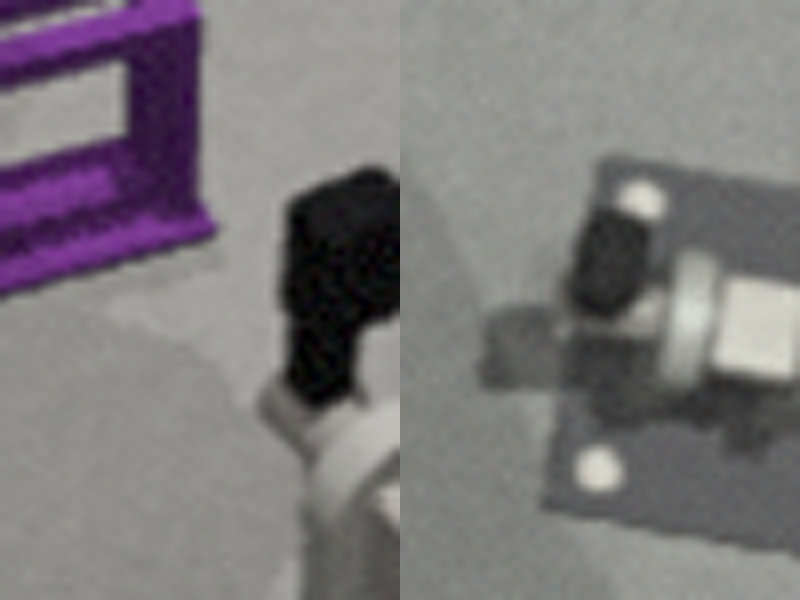

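Both views show the clip upright on the pin: grip at side (361,226), where the seated model predicts row 226, and the nose on the shank. The gripper is clear, so I'm handing in.

```bash
python3 -c "
from cell import workorder; print(workorder.close_job())"
```

```text
the job is handed in; nothing more can be done
None
```

The small clip from the grey rack is on the stand's pin, as far as I can measure with its grip's nose down on the shank. I let go of it and handed the job in at about 22 s of the 72 s allowed.

**How it went:** I took the clip by its grip, touched the tip down on the shank with about 2 N, and slid about 1 mm along the pin until it dropped into the hole. I then fed it down in 1–3 mm steps. The side load reached about 6 N and the vertical force stayed under 2 N. Once the neck had passed, the vertical force went slightly negative, as if the clip were being pulled in. At TCP z 0.130 the force rose steeply to 16 N with almost no further travel.

**Last checks:**
- **After release:** the wrist force was about 0, and the gripper lifted away cleanly.
- **Side view:** the clip stands upright with its nose on the shank. The grip's image row matched the seated prediction (226.5 against 226.4), but its column was about 5 px to the right of it (361 against 356.5).
- **Travel:** from first touch to the stop was about 43 mm, against 44 mm calculated. I put the difference down to the first touch being slightly off the top of the pin or a small slip in the grip.
- **Not seen:** the legs below the pin are hidden from both cameras, so the bow hugging the shank is judged from the forces only.
- **Other items:** the arm passed well above the cups, jar, tape, other racks and the larger clip. I did not check each one's position again at the end.

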